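# Find the high point of a copier's release cam with a dial gauge

### The job

Lower the dial gauge by its black knob until the plunger rests on the cam and is pressed in about 3 mm. Then turn the shaft in its V-blocks by the crank pin, feeling for the cam's high point on the gauge, and leave the shaft lying in the V-blocks with the high point right under the plunger. Work gently: do not drive the plunger to its stop, force the crank or lift the shaft, and leave the other things on the desk alone.

Things in the scene. Friction and masses are not known exactly. Their poses are not given: they have to be found in the camera images.
- fixture: Checking fixture, fixed: base plate, two V-blocks (25 mm thick, at y = -55 and 55 mm, tops at z = 88 mm), column (26 x 30 mm, at x = -92 mm), bracket over the shaft (top z = 234 mm) that guides the dial gauge. Origin on the desk straight below the plunger and the shaft's middle. y axis along the shaft, away from the crank; x level across the shaft, away from the column; z up.
- knob (a point): Centre of the black round knob on top of the gauge's rod: 26 mm diameter, 30 mm tall, upright. Pushing or pulling it moves the whole gauge up and down; friction (about 9 N) holds the gauge wherever it is left.
- carriage (a joint): How far the gauge has been lowered, in m: 0 at the top, at most 0.045.
- plunger (a joint): How far the gauge's plunger is pressed in, in m: 0 when free, stop at 0.018. The needle on the white dial shows the same: 18 degrees clockwise per mm, a tick per mm, long ticks at 0, 5, 10 and 15 mm, zero at the bottom of the dial. Its spring pushes back with about 0.4 N plus 0.18 N per mm.
- tip (a point): Lowest point of the plunger's ball tip (8 mm diameter), straight above the shaft's axis.
- shaft_mid (a point): Middle of the shaft on its axis, under the plunger, 75 mm above the desk when it lies in the V-blocks. Steel, 16 mm diameter, 0.8 kg in all. Axes: as the fixture's when the crank leans 1.1 rad from upright towards the fixture's -x, as at the start; turning is about y, positive over the top towards +x.
- cam_seat (a point): Point on the shaft's axis, at its middle, inside the cam: a steel disc, 36 mm diameter, 26 mm wide, 6 mm off-centre, its top 12 to 24 mm above the axis. Its angle on the shaft differs each time and this entry's axes (the shaft's) do not show it. At the start its high point is 0.5 to 2.0 rad short of the top; it comes up as the crank swings over the top towards the fixture's +x.
- pin (a point): Middle of the crank pin: black round bar, 10 mm diameter, parallel to the shaft, 55 mm from its axis, on a flat crank arm. It is 118 mm from the shaft's middle towards the fixture's -y; the pin is free from 95 to 140 mm along there. Friction (1 to 3 N at the pin) keeps the shaft wherever it is turned.
- mouse: Grey computer mouse, 105 x 60 x 33 mm, bystander; origin under its centre.
- mug: Red mug, 76 mm diameter, 95 mm high, bystander; origin under its centre.
- spray: Blue spray can, 58 mm diameter, 170 mm high, bystander; origin under its centre.
- stapler: Black stapler, 120 x 32 x 42 mm, bystander; origin under its centre.
- screwdriver: Screwdriver lying on the desk, bystander.
- bearing: Steel ring, 40 mm diameter, 12 mm high, lying on the desk, bystander; origin under its centre.
- gear: White plastic gear wheel with a hub, 52 mm diameter, 22 mm high, bystander; origin under its centre.
Not all that is in view belongs to the job. Of the things that look like the part that bears shaft_mid, the larger one is meant.

How it is judged:
By the outcome, as a careful person would: the job done as asked, in the order asked, and still so for the second after the job is handed in, with the robot touching nothing.
It also fails if it takes over 72 s, if anything falls off the work surface, if the arm or the gripper's body presses on something with over 40 N, if the wrist force passes 120 N, or if a joint passes its speed limit or range.

### The arm

A 6-joint arm with a two-finger parallel gripper is mounted at the origin on the work surface. World frame = base frame: x ahead of the robot, y to its left, z up, the work surface at z = 0. Lengths are in m, angles in rad, forces in N, time in s.
With the tool pointing down it reaches from about 0.3 to 0.875 m from the base axis. Payload 6.4 kg.
Tool frame: the origin (TCP) lies at the centre of the arm's flange, where the gripper is bolted on; the fingertips stand 173 mm ahead of it and the grasp point (between the pads) lies 155 mm ahead of it (ctrl.pinch_z is the distance from the TCP to the grasp point, in m); z points along the fingers, y is the direction in which the jaws open and shut (so a half turn about z gives the same grasp; the last joint's range is limited). The gripper opens to 85 mm and grips with 20 to 120 N. Pads are 22 mm wide; open, the fingers measure 114 mm over their backs; the gripper's body (76 mm by 85 mm) begins 54 mm behind the grasp point. The pads swing forward as they close: fully open they stand 13 mm farther back than shut.
Start: joints at [0.993, 0.181, 1.607, -0, 1.354, -0.206], TCP at [0.209, 0.536, 0.405] pointing down, gripper open.
Joint ranges: [-2.99, 2.99], [-0.89, 2.07], [0.3, 2.58], [-1.14, 4.28], [0, 2.63], [-3.12, 3.12]. Speed limits (rad/s): [2.57, 2.57, 3.01, 3.14, 3.14, 3.14].

### API

Orientations are given as a unit quaternion [w, x, y, z].
In Python, from bench import ctrl gives the robot as it stands.
- The arm moves only by the tool drive_tool, never from a script. Its argument "commands" is a list that holds one entry, the list of rows, each a list of 7 numbers: the shift along the tool's x, y, z in units of 50 mm (1.0 is 50 mm), then the turn, a rotation vector about the tool's x, y, z in units of 8 degrees (1.0 is 8 degrees), then the closure in counts, from 0 (fully open) to 255 (shut). A call has 1 to 10 rows; each row shifts and turns the commanded pose from where the row before left it, along the tool's axes as they then stand; what a row does not reach is not made up. A row lasts 1/10 s, in which the tool goes at most 50 mm and 8.59 degrees, less where a joint would pass 70% of its speed; a pose out of reach is approached as far as the arm can. A call is refused whole if a number of a shift passes 1 or a number of a turn 1, either way. A call with a gripper value outside its range is refused whole. The fingers move at their own pace and stop on an object; the grip force is fixed at half the most. Time passes only in rows, so rows that do not move let the fingers close. It gives the time, the measured TCP pose, the force and the opening at its end, in the units of the state.
- ctrl.get_obs(): the state, without advancing time (a new reading comes with each control period).
- ctrl.camera(name): name is "scene" or "top" or "wrist"; returns a dict with "pixels" (384x512x3 uint8, red, green, blue), "depth" (384x512 float32, m along the optical axis (not along the pixel's ray), 0 where there is no reading), "intrinsics" (3x3 intrinsics, pixels), "k1" (the pictures are not rectified: a ray, as slopes to the right and down, at radius r is drawn at 1 + k1 r^2 times it, then the intrinsics apply), "R" (3x3) and "t" (3): a world point X has camera coordinates R X + t; the wrist camera has in their place "tool_from_camera" (4x4, takes a point from camera to tool coordinates, whose origin is the TCP and whose axes are the flange's). Camera axes: x right, y down, z forward; pixel columns grow to the right and rows downward; lengths in m; the calibration is good to about 2 mm. A picture is of the moment at which its call begins: read the wrist's pose just before it.
- ctrl.hand_in(): hands the job in, once; it reports no verdict.
The state is a dict: "time_s": time; "q": joint angles; "dq": joint speeds; "joint_efforts": joint torques, N m; "eef_pos": TCP position; "eef_rot": TCP orientation; "wrist_force": force on the tool from outside, world axes, zero at the start; "torque": the same for the moment, N m; "opening": opening from 0.0 (shut) to 1.0 (fully open).
Only numpy, scipy, OpenCV 4.12 (cv2) and the standard library are available. Lean on these libraries where they do the work, as an engineer would, in place of code of your own. Each camera call takes 0.05 s, during which the arm holds its last target. There are 200 camera calls.

## Working session

There is one attempt and no reset: what is moved stays moved. The work goes in short steps, Python scripts to look and compute and a tool call to move; the robot and the scene stay as the last step left them, time stands still between calls to the robot, and variables do not carry over. Pictures are saved under pics/ and viewed, about 8 in all and at most 12, crops included, and the job is handed in when it is done.

Besides the shell and the picture viewer there is one more tool, called after "Emit:" as name(argument=value, ...) on one line, values as JSON. drive_tool: Moves the arm, as the interface text tells. Its arguments: {"type":"object","properties":{"commands":{"type":"array","items":{"type":"array","items":{"type":"array","items":{"type":"number"}}}}},"required":["commands"]}

```bash
ls; mkdir -p pics; cat > h.py <<'E'
import numpy as np, cv2
from bench import ctrl
from scipy.spatial.transform import Rotation as Ro
def pose():
    o=ctrl.get_obs(); q=o['eef_rot']; T=np.eye(4); T[:3,:3]=Ro.from_quat([q[1],q[2],q[3],q[0]]).as_matrix(); T[:3,3]=o['eef_pos']; return T,o
def cam(name,save=None):
    T,o=pose(); c=ctrl.camera(name)
    if name=='wrist': c['W']=T@c['tool_from_camera']
    else:
        W=np.eye(4); W[:3,:3]=c['R'].T; W[:3,3]=-c['R'].T@c['t']; c['W']=W
    if save: cv2.imwrite('pics/'+save,c['pixels'][:,:,::-1])
    return c
def ray(c,u,v):
    K=c['intrinsics']; d=np.array([(u-K[0,2])/K[0,0],(v-K[1,2])/K[1,1]]); x=d.copy()
    for _ in range(10): x=d/(1+c['k1']*(x@x))
    return np.array([x[0],x[1],1.])
def pt(c,u,v):  # via depth
    z=c['depth'][int(round(v)),int(round(u))]; return (c['W']@np.r_[ray(c,u,v)*z,1])[:3]
def plane(c,u,v,h):
    d=c['W'][:3,:3]@ray(c,u,v); p=c['W'][:3,3]; return p+d*(h-p[2])/d[2]
def proj(c,X):
    x=np.linalg.inv(c['W'])@np.r_[X,1]; x=x[:2]/x[2]; x=x*(1+c['k1']*(x@x)); K=c['intrinsics']; return K[:2,:2]@x+K[:2,2]
def cloud(c):
    h,w=c['depth'].shape; K=c['intrinsics']; D=np.array([c['k1'],0,0,0,0],float)
    U=np.stack(np.meshgrid(np.arange(w),np.arange(h)),-1).reshape(-1,1,2).astype(float)
    d=(U[:,0]-K[:2,2])/[K[0,0],K[1,1]]; x=d.copy()
    for _ in range(10): x=d/(1+c['k1']*(x**2).sum(1,keepdims=True))
    z=c['depth'].reshape(-1,1); P=np.c_[x*z,z]
    return (P@c['W'][:3,:3].T+c['W'][:3,3]).reshape(h,w,3)
E
python3 - <<'E'
from h import *
s=cam('scene');t=cam('top')
cv2.imwrite('pics/a.png',np.vstack([s['pixels'],t['pixels']])[:,:,::-1][:, :])
a=cv2.resize(np.hstack([s['pixels'],t['pixels']]),(800,300))
cv2.imwrite('pics/s.png',cv2.resize(s['pixels'],(800,600))[:,:,::-1]);cv2.imwrite('pics/t.png',cv2.resize(t['pixels'],(800,600))[:,:,::-1])
import pickle;pickle.dump((s,t),open('st.pkl','wb'))
for c in(s,t):print(c['W'].round(3),c['k1'],c['intrinsics'].round(1))
T,o=pose();print(T.round(3),ctrl.pinch_z,o)
E
```

```text
pics
[[ 0.017  0.694 -0.719  1.334]
 [ 1.    -0.019  0.005  0.037]
 [-0.01  -0.719 -0.695  0.988]
 [ 0.     0.     0.     1.   ]] -0.1235906005279321 [[413.4   0.  256.3]
 [  0.  413.4 191.8]
 [  0.    0.    1. ]]
[[ 0.026 -0.988  0.15   0.334]
 [-0.999 -0.023  0.021  0.021]
 [-0.018 -0.15  -0.988  1.319]
 [ 0.     0.     0.     1.   ]] 0.027607335964499723 [[404.7   0.  251.9]
 [  0.  404.7 193.7]
 [  0.    0.    1. ]]
[[-0.932  0.363 -0.001  0.209]
 [ 0.363  0.932 -0.001  0.536]
 [ 0.    -0.002 -1.     0.404]
 [ 0.     0.     0.     1.   ]] 0.1547 {'time_s': 0.1, 'q': array([ 9.92692118e-01,  1.81474093e-01,  1.60791122e+00, -2.09038451e-05,
        1.35380686e+00, -2.06307945e-01]), 'dq': array([-1.26294374e-03, -9.73914402e-04, -1.28735857e-03,  9.40080970e-05,
       -2.60050047e-04,  1.90570658e-03]), 'joint_efforts': array([ 4.43439376e-04, -4.45878267e+01, -3.52235699e+01, -1.84131463e-04,
        4.29120482e-03,  2.64191851e-05]), 'eef_pos': array([0.20875401, 0.53552088, 0.40386834]), 'eef_rot': array([-2.96260769e-04,  1.84826987e-01,  9.82770749e-01, -7.42934091e-04]), 'wrist_force': array([-0.33850236,  0.63865825,  0.65156598]), 'torque': array([-0.02009708,  0.05592545,  0.0155279 ]), 'opening': 0.9978098212269819}
```

View pics/s.png

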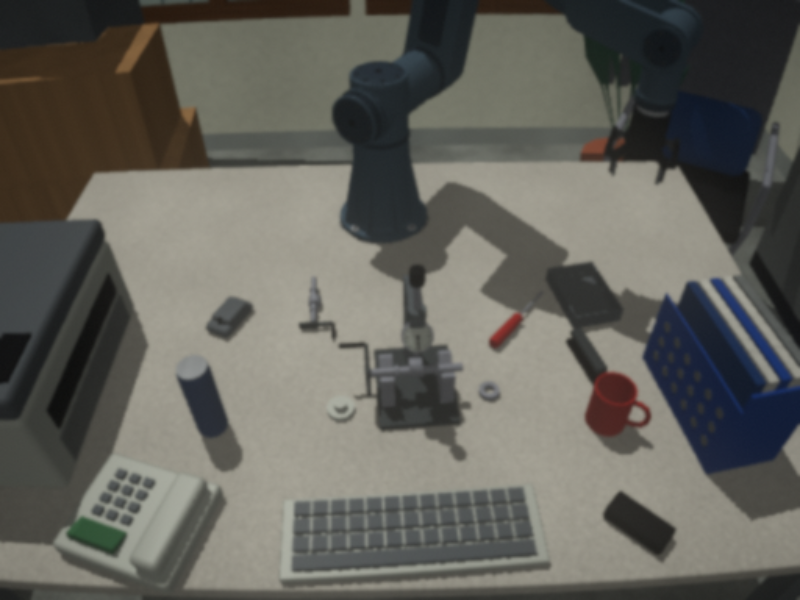

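View pics/t.png

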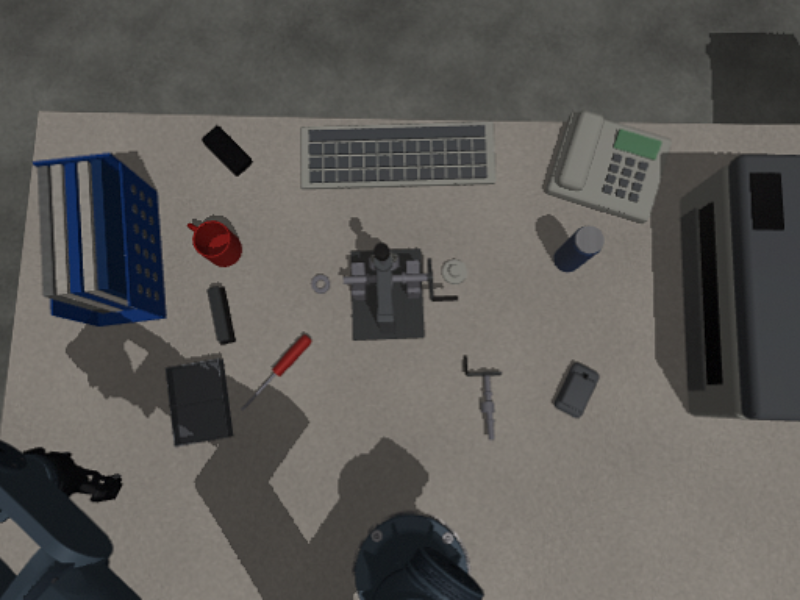

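The scene view (800x600) shows the fixture at about (415,380) with the knob at (417,275) and the crank pin at (352,345). The top view shows the fixture at (388,293), the knob at (381,252) and the pin at (445,298). The other, smaller crank is a decoy.

```bash
python3 - <<'E'
from h import *
import pickle
s,t=pickle.load(open('st.pkl','rb'))
for n,c in(('s',s),('t',t)):
    P=cloud(c); m=(P[...,0]>.2)&(P[...,0]<.7)&(abs(P[...,1])<.25)&(P[...,2]>.02)&(c['depth']>0)
    Q=P[m]; m2=m&(P[...,2]>.22); A=P[m2]
    print(n,'high',len(A),A.min(0).round(3),A.max(0).round(3))
    for z in np.arange(.22,.36,.015):
        B=A[(A[:,2]>z)&(A[:,2]<z+.015)]
        if len(B): print(z.round(3),len(B),B.mean(0).round(3),B.min(0).round(3),B.max(0).round(3))
P=cloud(t)
# baseplate
hsv=cv2.cvtColor(t['pixels'],cv2.COLOR_RGB2HSV)
m=(P[...,2]>.006)&(P[...,2]<.03)&(hsv[...,2]<90)&(P[...,0]>.3)&(P[...,0]<.6)&(abs(P[...,1])<.15)
pl=P[m];print('plate',len(pl),pl.min(0).round(3),pl.max(0).round(3))
cn=cv2.minAreaRect((pl[:,:2]*1000).astype(np.float32));print(cn)
# shaft/crank region 
m=(P[...,2]>.06)&(P[...,2]<.16)&(P[...,0]>.35)&(P[...,0]<.6)&(abs(P[...,1])<.25)
B=P[m]
for y in np.arange(-.2,.15,.01):
    b=B[(B[:,1]>=y)&(B[:,1]<y+.01)]
    if len(b): k=b[:,2].argmax(); print(y.round(3),len(b),b.mean(0).round(3),b[k].round(3),b[:,0].min().round(3),b[:,0].max().round(3))
for n,c,box in(('s',s,(190,300,150,290)),('t',t,(210,310,140,230))):
    u0,u1,v0,v1=box; a=c['pixels'][v0:v1,u0:u1]; a=cv2.convertScaleAbs(a,alpha=1.6); cv2.imwrite(f'pics/z{n}.png',cv2.resize(a,None,fx=5,fy=4.2 if n=='s' else 5,interpolation=cv2.INTER_CUBIC)[:,:,::-1])
a=s['pixels'][150:290,190:310];b=t['pixels'][140:225,210:310]
a=cv2.resize(a,(400,467));b=cv2.resize(b,(400,340));b=np.vstack([b,np.zeros((127,400,3),np.uint8)])
cv2.imwrite('pics/z.png',cv2.convertScaleAbs(np.hstack([a,b]),alpha=1.7)[:,:,::-1])
E
```

```text
s high 390 [0.477 0.051 0.22 ] [0.594 0.084 0.324]
0.22 144 [0.553 0.064 0.226] [0.477 0.051 0.22 ] [0.594 0.084 0.235]
0.235 55 [0.579 0.069 0.238] [0.564 0.055 0.235] [0.592 0.083 0.248]
0.25 18 [0.579 0.069 0.257] [0.575 0.065 0.25 ] [0.582 0.075 0.263]
0.265 22 [0.578 0.07  0.272] [0.573 0.065 0.265] [0.581 0.075 0.279]
0.28 17 [0.581 0.07  0.288] [0.575 0.057 0.28 ] [0.587 0.079 0.295]
0.295 48 [0.584 0.068 0.303] [0.572 0.057 0.295] [0.589 0.082 0.31 ]
0.31 86 [0.578 0.069 0.319] [0.562 0.057 0.31 ] [0.589 0.082 0.324]
t high 315 [0.483 0.05  0.22 ] [0.587 0.082 0.323]
0.22 208 [0.537 0.065 0.225] [0.483 0.05  0.22 ] [0.587 0.082 0.235]
0.235 7 [0.566 0.066 0.238] [0.558 0.062 0.235] [0.57  0.073 0.242]
0.25 4 [0.569 0.066 0.253] [0.568 0.062 0.251] [0.57  0.07  0.256]
0.28 1 [0.564 0.058 0.294] [0.564 0.058 0.294] [0.564 0.058 0.294]
0.295 14 [0.563 0.067 0.303] [0.56  0.055 0.295] [0.568 0.078 0.308]
0.31 81 [0.572 0.066 0.318] [0.561 0.055 0.311] [0.586 0.078 0.323]
plate 1239 [ 0.302 -0.15   0.006] [0.6   0.143 0.03 ]
((481.7613830566406, -17.64044189453125), (396.477233886
[... 768 characters left out ...]
.034 0.081] [0.577 0.03  0.088] 0.564 0.584
0.04 27 [0.533 0.046 0.083] [0.469 0.048 0.149] 0.469 0.583
0.05 29 [0.524 0.054 0.099] [0.469 0.054 0.155] 0.468 0.583
0.06 14 [0.468 0.065 0.118] [0.468 0.065 0.157] 0.468 0.469
0.07 6 [0.468 0.072 0.118] [0.468 0.071 0.158] 0.467 0.468
0.08 10 [0.57  0.088 0.08 ] [0.576 0.086 0.086] 0.564 0.576
0.09 15 [0.57  0.096 0.08 ] [0.569 0.092 0.085] 0.564 0.577
0.1 29 [0.562 0.106 0.079] [0.569 0.101 0.089] 0.538 0.58
0.11 64 [0.567 0.115 0.079] [0.593 0.114 0.089] 0.537 0.597
0.12 67 [0.566 0.125 0.08 ] [0.595 0.124 0.093] 0.537 0.597
0.13 40 [0.572 0.134 0.079] [0.599 0.136 0.09 ] 0.537 0.599
0.14 15 [0.566 0.145 0.079] [0.565 0.145 0.085] 0.561 0.573
```

View pics/z.png

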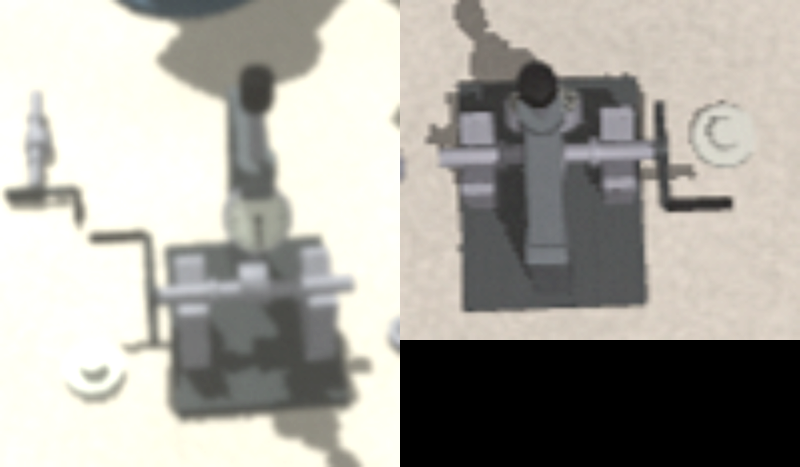

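The fixture's origin is at about (0.574, 0.067), with its axes turned about +0.06 rad from world. The pin is at about (0.533, -0.05, 0.10). The knob's top is at z≈0.32. I'll move above the knob with the fingers shut.

Emit:
drive_tool(commands=[[[-0.8, -0.45, -0.3, 0, 0, 0, 255], [-0.84, -0.5, -0.2, 0, 0, 0, 255], [-0.84, -0.5, -0.2, 0, 0, 0, 255], [-0.84, -0.5, -0.2, 0, 0, 0, 255], [-0.84, -0.5, -0.2, 0, 0, 0, 255], [-0.84, -0.5, -0.2, 0, 0, 0, 255], [-0.84, -0.5, -0.2, 0, 0, 0, 255], [-0.84, -0.5, -0.2, 0, 0, 0, 255], [-0.84, -0.5, -0.2, 0, 0, 0, 255], [-0.84, -0.5, -0.2, 0, 0, 0, 255]]])

```text
time_s: 1.1
eef_pos: [0.5092, 0.1514, 0.5098]
eef_rot: [-0.0, 0.185, 0.983, 0.0]
wrist_force: [0.9, 0.8, 0.5]
opening: 0.002
```

Emit:
drive_tool(commands=[[[-0.8, -0.5, -0.2, 0, 0, 1, 255], [-0.8, -0.5, -0.2, 0, 0, 1, 255], [0, 0, 0, 0, 0, 1, 255], [0, 0, 0, 0, 0, 1, 255], [0, 0, 0, 0, 0, 1, 255], [0, 0, 0, 0, 0, 1, 255], [0, 0, 0, 0, 0, 1, 255], [0, 0, 0, 0, 0, 1, 255], [0, 0, 0, 0, 0, 0.1, 255]]])

```text
time_s: 2.0
eef_pos: [0.5592, 0.0741, 0.5292]
eef_rot: [-0.0, 0.683, 0.73, -0.0]
wrist_force: [-0.3, -0.4, 0.2]
opening: 0.002
```

```bash
python3 - <<'E'
from h import *
w=cam('wrist','w1.png');s=cam('scene')
print(w['tool_from_camera'].round(3),w['intrinsics'].round(1),w['k1'])
T,o=pose();print(T.round(4),o['time_s'],o['wrist_force'],o['q'].round(2))
a=cv2.resize(s['pixels'][130:240,230:300],None,fx=5,fy=5,interpolation=cv2.INTER_CUBIC);a=cv2.convertScaleAbs(a,alpha=1.5)
b=w['pixels'];b=cv2.resize(b,(440,330));b=np.vstack([b,np.zeros((220,440,3),np.uint8)])
cv2.imwrite('pics/v1.png',np.hstack([a,b])[:,:,::-1])
E
```

```text
[[ 0.    -0.957 -0.291  0.074]
 [ 1.     0.001 -0.001  0.   ]
 [ 0.002 -0.291  0.957  0.032]
 [ 0.     0.     0.     1.   ]] [[268.2   0.  256.2]
 [  0.  268.2 190.3]
 [  0.    0.    1. ]] -0.04802826395494009
[[-7.100e-02  9.975e-01 -7.000e-04  5.592e-01]
 [ 9.975e-01  7.100e-02  1.000e-04  7.410e-02]
 [ 1.000e-04 -7.000e-04 -1.000e+00  5.293e-01]
 [ 0.000e+00  0.000e+00  0.000e+00  1.000e+00]] 2.1 [ 0.24510927  0.59480416 -1.40502542] [-0.08  0.08  1.47 -0.    1.59 -0.15]
```

View pics/v1.png

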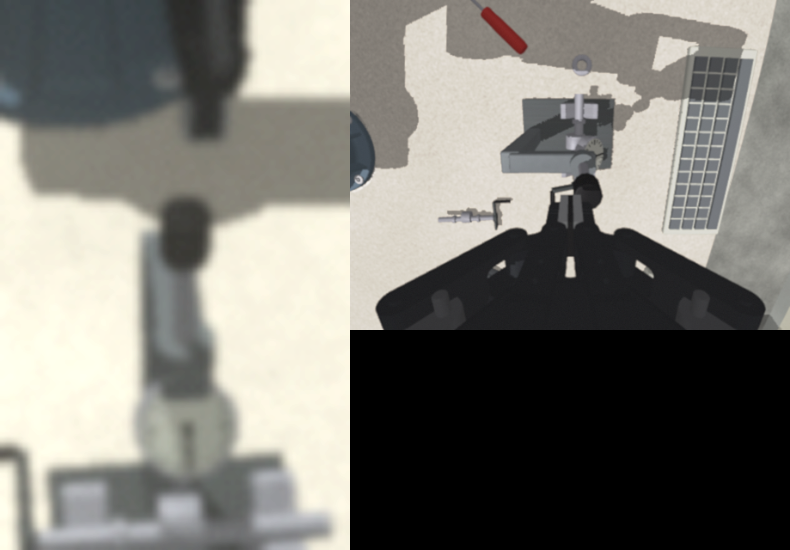

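Scene crop: the needle is vertical at zero, dial centre at about (188,420) in the crop. In the wrist view the knob is at (277,221), which gives (0.574, 0.07). I'll centre on it and start pushing.

Emit:
drive_tool(commands=[[[-0.1, 0.3, 0, 0, 0, 0, 255], [0, 0, 0.3, 0, 0, 0, 255], [0, 0, 0.2, 0, 0, 0, 255], [0, 0, 0.1, 0, 0, 0, 255], [0, 0, 0.06, 0, 0, 0, 255], [0, 0, 0.06, 0, 0, 0, 255], [0, 0, 0.06, 0, 0, 0, 255], [0, 0, 0, 0, 0, 0, 255]]])

```text
time_s: 2.9
eef_pos: [0.5744, 0.0702, 0.4914]
eef_rot: [0.0, 0.683, 0.731, 0.0]
wrist_force: [-1.2, 0.1, 2.1]
opening: 0.001
```

Emit:
drive_tool(commands=[[[0, 0, 0.05, 0, 0, 0, 255], [0, 0, 0.05, 0, 0, 0, 255]]])

```text
time_s: 3.1
eef_pos: [0.5743, 0.0702, 0.4871]
eef_rot: [0.0, 0.683, 0.731, 0.0]
wrist_force: [-3.9, 1.2, 6.8]
opening: -0.005
```

```bash
cat > sc.py <<'E'
from h import *
def shot(n,box=(245,290,165,235),f=8):
    s=cam('scene'); u0,u1,v0,v1=box
    a=cv2.resize(s['pixels'][v0:v1,u0:u1],None,fx=f,fy=f,interpolation=cv2.INTER_CUBIC)
    cv2.imwrite('pics/'+n,cv2.convertScaleAbs(a,alpha=1.4)[:,:,::-1]); return s
def needle(s,ctr,r=(2,6.5)):
    # darkness-weighted profile against angle, clockwise from the bottom of the dial (tick fraction by smoothing)
    g=cv2.cvtColor(s['pixels'],cv2.COLOR_RGB2GRAY).astype(np.float32)
    A=np.radians(np.arange(0,360,2)); R=np.arange(r[0],r[1],.5)
    X=(ctr[0]-np.outer(R,np.sin(A))*SX).astype(np.float32); Y=(ctr[1]+np.outer(R,np.cos(A))*SY).astype(np.float32)
    v=cv2.remap(g,X,Y,cv2.INTER_CUBIC).mean(0); return np.degrees(A),v
SX=SY=1.
E
python3 - <<'E'
from sc import *
s=shot('v2.png')
T,o=pose();print(T[:3,3].round(4),o['time_s'],o['wrist_force'].round(1))
g=cv2.cvtColor(s['pixels'],cv2.COLOR_RGB2GRAY);print(g[205:230,252:282])
E
```

```text
[0.5744 0.0702 0.4867] 3.15 [-2.4 -0.3  5.3]
[[170 170 169 167 162 145 112  76  61  60  61  63  61  62  60  59  59  60
   62  78 112 147 161 162 161 161 161 161 161 161]
 [169 169 169 167 162 145 112  77  64  63  64  62  61  61  60  60  60  61
   63  81 116 148 161 163 162 162 162 161 162 162]
 [169 170 169 168 163 146 111  80  73  74  67  63  59  59  60  59  59  60
   64  81 113 142 157 162 163 163 164 164 163 163]
 [169 168 169 169 163 147 115  87  84  85  76  65  61  61  60  61  61  61
   65  77 100 127 145 156 161 162 163 164 164 164]
 [168 168 168 168 163 146 118  97  97  96  85  75  71  70  69  67  69  72
   72  78  90 108 129 149 158 161 163 163 164 165]
 [167 168 168 167 162 147 122 105 104 103  94  88  88  87  83  83  86  86
   87  87  89  99 116 138 153 161 162 163 163 165]
 [166 166 167 165 161 145 122 110 112 109 100  98  99  98  96  95  97  98
   98  96  96 100 109 125 144 158 163 164 163 164]
 [166 166 167 164 156 139 119 114 117 115 110 105 102 102 102 100 102 101
  102 101  99  98 103 114 131 151 161 164 164 164]
 [165 165 166 163 151 131 114 114 119 119 115 109 104 1
[... 1370 characters left out ...]
113 111 100  85  83  93
   98  94  88  84  77  73  70  68  69  75  86  97]
 [ 71  69  70  70  70  67  64  65  70  81  92  99 106 106 100  86  85  90
   91  88  83  77  73  69  68  68  70  79  95 108]
 [ 71  69  69  70  69  68  64  62  64  68  76  82  91  96  93  86  80  82
   83  78  74  73  69  68  68  68  70  78  94 107]
 [ 73  70  70  69  70  68  65  61  61  63  66  71  79  85  85  80  76  72
   70  70  70  69  69  68  67  68  69  75  87 100]
 [ 74  70  70  69  69  68  66  62  62  67  75  80  84  86  87  86  82  76
   66  62  66  67  68  67  66  68  68  72  84  97]
 [ 73  70  69  69  69  69  66  63  66  81  97 104 106 106 103 104 102  91
   71  60  63  67  67  67  67  68  68  70  82  96]]
```

View pics/v2.png

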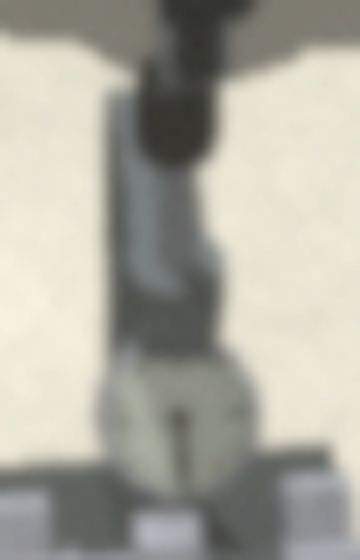

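The needle hub is at about (267,217) in full-picture pixels, pointing straight down (0 mm). The fingertips are on the knob. I'll keep lowering.

Emit:
drive_tool(commands=[[[0, 0, 0.05, 0, 0, 0, 255], [0, 0, 0.05, 0, 0, 0, 255], [0, 0, 0.05, 0, 0, 0, 255], [0, 0, 0.03, 0, 0, 0, 255], [0, 0, 0, 0, 0, 0, 255]]])

```text
time_s: 3.65
eef_pos: [0.5744, 0.0702, 0.4777]
eef_rot: [0.0, 0.683, 0.731, 0.0]
wrist_force: [-2.8, 0.1, 4.8]
opening: 0.002
```

```bash
cat >> sc.py <<'E'
def read(s,zt,z0=.489):
    # hub: darkest spot near the expected one; the dial goes down with the gauge
    g=cv2.GaussianBlur(cv2.cvtColor(s['pixels'],cv2.COLOR_RGB2GRAY),(0,0),.6).astype(float)
    ctr=np.array([267.,217.]); p0=np.array([.594,.069,.17]); ctr=ctr+proj(s,p0-[0,0,max(0,z0-zt)])-proj(s,p0)
    A,v=needle(s,ctr); b=np.median(v); k=v.argmin(); w=np.clip(v.mean()-5-v,0,None); 
    near=np.abs((A-A[k]+180)%360-180)<40; w=w*near
    a=np.degrees(np.angle((w*np.exp(1j*np.radians(A))).sum()))%360
    print('ctr',ctr.round(1),'ang',round(a,1),'mm',round(a/18,2)); print(v[::6].astype(int)); return a
E
python3 - <<'E'
from sc import *
s=shot('v3.png')
T,o=pose();print(T[:3,3].round(4),o['time_s'],o['wrist_force'].round(1)); read(s,T[2,3])
E
```

```text
[0.5744 0.0702 0.4777] 3.7 [-3.4 -0.3  5.3]
ctr [267.  219.8] ang 352.1 mm 19.56
[ 81  92 104 111 114 116 116 115 114 115 113 109 104 100  98  97  97  98
  99  99  99  98  98  99  99  98  97  95  90  82]
```

Emit:
drive_tool(commands=[[[0, 0, 0.05, 0, 0, 0, 255], [0, 0, 0.05, 0, 0, 0, 255], [0, 0, 0.02, 0, 0, 0, 255], [0, 0, 0, 0, 0, 0, 255]]])

```text
time_s: 4.1
eef_pos: [0.5744, 0.0702, 0.4716]
eef_rot: [0.0, 0.683, 0.731, 0.0]
wrist_force: [-3.1, -0.0, 4.7]
opening: 0.001
```

```bash
cat > r.py <<'E'
from sc import *
s=shot('vv.png')
T,o=pose();print(T[:3,3].round(4),o['time_s'],o['wrist_force'].round(1)); read(s,T[2,3])
E
python3 r.py
```

```text
[0.5744 0.0702 0.4716] 4.15 [-2.5 -0.   6.2]
ctr [267.  221.3] ang 349.7 mm 19.43
[ 82  96 107 112 116 118 117 116 116 116 115 111 107 101  97  97  97  98
  99  99  98  98  98  99  99  99  97  95  89  80]
```

Emit:
drive_tool(commands=[[[0, 0, 0.05, 0, 0, 0, 255], [0, 0, 0.03, 0, 0, 0, 255], [0, 0, 0, 0, 0, 0, 255]]])

```text
time_s: 4.45
eef_pos: [0.5744, 0.0702, 0.4676]
eef_rot: [0.0, 0.683, 0.731, 0.0]
wrist_force: [-2.9, 0.2, 5.3]
opening: -0.002
```

```bash
python3 r.py
```

```text
[0.5744 0.0702 0.4677] 4.5 [-2.8 -0.1  5.5]
ctr [266.9 222.3] ang 34.3 mm 1.9
[ 98  98  92  87  94 106 113 115 117 118 117 115 110 104  99  97  97  97
  97  98  98  98  97  99 100  99  99  99  99  97]
```

Emit:
drive_tool(commands=[[[0, 0, 0.01, 0, 0, 0, 255], [0, 0, 0, 0, 0, 0, 255]]])

```text
time_s: 4.7
eef_pos: [0.5744, 0.0702, 0.4674]
eef_rot: [0.0, 0.683, 0.731, 0.0]
wrist_force: [-2.8, 0.3, 6.7]
opening: -0.004
```

```bash
python3 r.py; python3 - <<'E'
import cv2;a=cv2.imread('pics/vv.png');cv2.imwrite('pics/v4.png',a[300:])
E
```

```text
[0.5744 0.0702 0.4674] 4.75 [-3.4  0.6  6.6]
ctr [266.9 222.4] ang 40.0 mm 2.22
[ 98 100  96  89  90 103 110 113 115 117 117 115 110 104  99  98  97  97
  97  97  98  98  98  99 100 100 100  99  99  98]
```

View pics/v4.png

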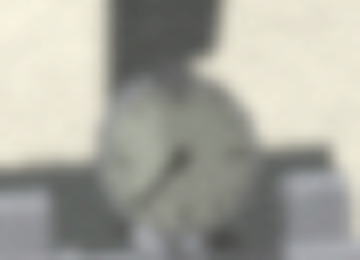

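The hub is at about (183,155) in the crop and the needle tip at (135,210), so about 42° or 2.3–2.4 mm. My dial centre is off by (+0.5,-1) px, so I'll correct it.

```bash
sed -i 's/\[267.,217.\]/[267.45,216.1]/; s/r=(2,6.5)/r=(2.5,7)/' sc.py; python3 r.py
```

```text
[0.5744 0.0702 0.4674] 4.8 [-2.8  1.4  6.6]
ctr [267.4 221.5] ang 36.4 mm 2.02
[ 97  98  94  87  94 108 114 115 117 118 117 113 108 102  98  97  99 100
 100  99  99  99  96  97 100 100  99  99  99  98]
```

Emit:
drive_tool(commands=[[[0, 0, 0.014, 0, 0, 0, 255], [0, 0, 0, 0, 0, 0, 255]]])

```text
time_s: 5.0
eef_pos: [0.5744, 0.0702, 0.4667]
eef_rot: [0.0, 0.683, 0.731, 0.0]
wrist_force: [-3.0, 0.8, 7.3]
opening: -0.001
```

```bash
python3 r.py
```

```text
[0.5744 0.0702 0.4667] 5.05 [-4.1 -0.4  6.6]
ctr [267.4 221.6] ang 48.7 mm 2.71
[ 98 103 105  98  91  98 110 114 117 118 117 113 107 102  99  98  99  99
  99 100 100  99  97  98  99  99  99  98  99  98]
```

About 2.7–3 mm pressed in. Next I lift off, move behind the pin and tilt the tool 46° so the jaws straddle it as a loose fork, not a grip.

Emit:
drive_tool(commands=[[[0, 0, -0.3, 0, 0, 0, 255], [0, 0, -0.9, 0, 0, 0, 255], [-0.41, -0.85, 0, 0, 0, 0, 120], [-0.41, -0.85, 0, 0, 0, 0, 120], [-0.41, -0.85, 0, 0, 0, 0, 120], [-0.41, -0.85, 0, 0, 0, 0, 120], [-0.41, -0.85, 0, 0, 0, 0, 120], [0, 0, 1, 0, 0, 0, 120], [0, 0, 1, 0, 0, 0, 120], [0, 0, 1, 0, 0, 0, 120]]])

```text
time_s: 6.05
eef_pos: [0.3694, -0.047, 0.3756]
eef_rot: [0.002, 0.683, 0.73, 0.001]
wrist_force: [1.4, -0.1, -0.6]
opening: 0.533
```

Emit:
drive_tool(commands=[[[0, 0, 0.8, -1, 0, 0, 120], [0, 0, 0, -1, 0, 0, 120], [0, 0, 0, -1, 0, 0, 120], [0, 0, 0, -1, 0, 0, 120], [0, 0, 0, -1, 0, 0, 120], [0, 0, 0, -0.75, 0, 0, 120], [0, 0, 0, 0, 0, 0, 120]]])

```text
time_s: 6.75
eef_pos: [0.3692, -0.0468, 0.3358]
eef_rot: [0.268, 0.629, 0.672, 0.286]
wrist_force: [0.1, -0.9, 0.5]
opening: 0.535
```

```bash
cat >> h.py <<'E'
def fix(): 
    phi=.068; R=Ro.from_euler('z',phi).as_matrix(); return R,np.array([.574,.070,0])
def rel(a,back=0,depth=.150):
    # tool-frame shift (units) and the tilt to stand with the pin (crank angle a) in the fork
    T,o=pose(); R,O=fix(); p=O+R@np.array([.055*np.sin(a),-.118,.075+.055*np.cos(a)])
    z=T[:3,2]; d=p-z*(depth+back)-T[:3,3]
    print('pin',p.round(4),'shift units',(T[:3,:3].T@d/.05).round(2),'tool z tilt deg',np.degrees(np.arctan2(z@R[:,0],-z[2])).round(1),'open',round(o['opening'],3),'t',o['time_s'],'F',o['wrist_force'].round(1))
E
python3 - <<'E'
from sc import *
import pickle
rel(-1.1,.06); print(pose()[0].round(3))
w=cam('wrist','w2.png'); s=cam('scene'); read(s,.4667)
cv2.imwrite('pics/w2.png',w['pixels'][:,:,::-1])
E
```

```text
pin [ 0.5331 -0.0511  0.0999] shift units [-0.3  -1.14  1.42] tool z tilt deg 46.1 open 0.535 t 6.75 F [ 0.1 -0.9  0.5]
[[-0.067  0.692  0.719  0.369]
 [ 0.998  0.046  0.048 -0.047]
 [-0.     0.721 -0.693  0.336]
 [ 0.     0.     0.     1.   ]]
ctr [267.4 221.6] ang 48.9 mm 2.72
[ 94  99 100  94  87  93 105 109 113 114 112 109 103  98  94  93  94  95
  95  96  95  94  92  93  95  95  95  94  95  94]
```

View pics/w2.png

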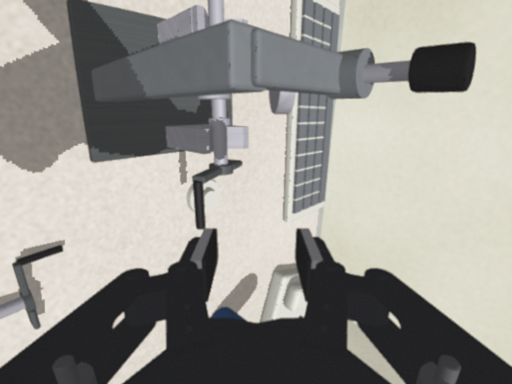

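The gauge still reads 2.72 mm. In the wrist view the pin runs from (198,182) to (202,226). I'll locate it from those pixels and approach.

```bash
python3 - <<'E'
from h import *
w=cam('wrist')
for v in (190,200,210,220):
    row=w['pixels'][v,190:215].sum(1); c=190+np.where(row<150)[0].mean(); print(v,c,pt(w,c,v).round(4))
rel(-1.1,.05)
E
```

```text
190 198.2 [ 0.5287 -0.036   0.1031]
200 198.33333333333334 [ 0.529  -0.046   0.1029]
210 200.0 [ 0.5314 -0.0569  0.1021]
220 199.33333333333334 [ 0.5304 -0.0671  0.1023]
pin [ 0.5331 -0.0511  0.0999] shift units [-0.3  -1.13  1.62] tool z tilt deg 45.9 open 0.529 t 6.9 F [-0.4  0.  -0.7]
```

Emit:
drive_tool(commands=[[[-0.15, -0.57, 0, 0, 0, 0, 120], [-0.15, -0.56, 0, 0, 0, 0, 120], [0, 0, 0.8, 0, 0, 0, 120], [0, 0, 0.8, 0, 0, 0, 120], [0, 0, 0.5, 0, 0, 0, 120], [0, 0, 0.4, 0, 0, 0, 120], [0, 0, 0.1, 0, 0, 0, 190], [0, 0, 0, 0, 0, 0, 190], [0, 0, 0, 0, 0, 0, 190]]])

```text
time_s: 7.8
eef_pos: [0.419, -0.0583, 0.213]
eef_rot: [0.268, 0.627, 0.673, 0.288]
wrist_force: [-0.9, -0.6, -0.5]
opening: 0.254
```

```bash
python3 - <<'E'
from sc import *
rel(-1.1); w=cam('wrist','w3.png'); s=cam('scene');read(s,.4667)
cv2.imwrite('pics/w3.png',w['pixels'][100:330,100:420,::-1])
E
```

```text
pin [ 0.5331 -0.0511  0.0999] shift units [-0.02 -0.05  0.22] tool z tilt deg 46.3 open 0.254 t 7.8 F [-0.9 -0.6 -0.5]
ctr [267.4 221.6] ang 49.0 mm 2.72
[ 95 100 101  95  87  94 106 110 114 114 113 110 104  99  95  94  95  96
  95  96  97  95  93  94  96  96  96  95  96  95]
```

View pics/w3.png

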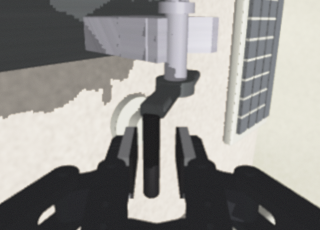

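The pin (crop 150,150) lies between the two fingers, nearer the lower one, and the gauge is unchanged. I'll work out the rigid orbit step about the shaft axis.

```bash
cat >> h.py <<'E'
def orbit(degs=(4,-4),da=0.):
    T,o=pose(); R,O=fix(); C=O+R@np.array([0,-.118,.075]); c=T[:3,:3].T@(C-T[:3,3]); c[0]=0
    for d in degs:
        r=Ro.from_euler('x',d,degrees=True).as_matrix(); print('orbit',d,((c-r@c)/.05).round(3))
    # where on tool axis is the pin for its angle
    return c
def crank(w,zmin=.07):
    # pin angle from the wrist depth: dark points in the free part of the pin
    R,O=fix(); P=(cloud(w)-O)@R; g=w['pixels'].sum(2); r=np.hypot(P[...,0],P[...,2]-.075)
    m=(P[...,1]<-.127)&(P[...,1]>-.137)&(r>.045)&(r<.068)&(g<200)&(w['depth']>0)
    Q=P[m]; V=(w['W'][:3,3]-O)@R; c=np.median(Q,0); d=c-V; d/=np.linalg.norm(d); c=c+.005*d
    a=np.arctan2(c[0],c[2]-.075); print('pin',len(Q),c.round(4),'r',np.hypot(c[0],c[2]-.075).round(4),'angle',a.round(3)); return a
E
python3 - <<'E'
from sc import *
print(orbit()); w=cam('wrist'); crank(w)
E
```

```text
orbit 4 [ 0.     0.299 -0.007]
orbit -4 [ 0.    -0.298  0.028]
[0.         0.01270199 0.21380961]
pin 227 [-0.0494 -0.1347  0.0991] r 0.0549 angle -1.117
```

Emit:
drive_tool(commands=[[[0, 0, 0.12, 0, 0, 0, 205], [0, 0.15, 0, 0.5, 0, 0, 205], [0, 0.15, 0, 0.5, 0, 0, 205], [0, 0.29, -0.01, 0.5, 0, 0, 205], [0, 0.29, -0.01, 0.5, 0, 0, 205], [0, 0.29, -0.01, 0.5, 0, 0, 205], [0, 0, 0, 0, 0, 0, 205]]])

```text
time_s: 8.65
eef_pos: [0.4651, -0.0552, 0.2436]
eef_rot: [0.168, 0.659, 0.71, 0.183]
wrist_force: [0.6, 0.6, 0.2]
opening: 0.193
```

```bash
cat > rr.py <<'E'
from sc import *
s=cam('scene');read(s,.4667);w=cam('wrist');a=crank(w);print(orbit((4,-4)).round(4));rel(a,0,.145)
E
python3 rr.py
```

```text
ctr [267.4 221.6] ang 61.6 mm 3.42
[ 96 101 104 101  95  88  93 106 113 116 115 112 107 100  97  96  97  97
  97  98  98  97  94  96  97  98  97  97  97  97]
pin 256 [-0.0459 -0.1351  0.1053] r 0.055 angle -0.987
orbit 4 [ 0.     0.285 -0.024]
orbit -4 [ 0.    -0.282  0.044]
[0.     0.0242 0.2032]
pin [ 0.5362 -0.0508  0.1053] shift units [-0.06 -0.03  0.19] tool z tilt deg 28.7 open 0.197 t 8.75 F [-0.8  0.8 -1. ]
```

Turning works: the crank is at -0.99 rad and the gauge has gone from 2.72 to 3.42 mm. I'll continue.

Emit:
drive_tool(commands=[[[0, 0.3, 0, 0.5, 0, 0, 205], [0, 0.3, 0, 0.5, 0, 0, 205], [0, 0.3, 0, 0.5, 0, 0, 205], [0, 0.3, -0.01, 0.5, 0, 0, 205], [0, 0.3, -0.01, 0.5, 0, 0, 205], [0, 0, 0, 0, 0, 0, 205]]])

```text
time_s: 9.35
eef_pos: [0.5338, -0.0495, 0.2684]
eef_rot: [0.048, 0.678, 0.731, 0.058]
wrist_force: [0.3, 0.8, 0.2]
opening: 0.194
```

```bash
python3 rr.py
```

```text
ctr [267.4 221.6] ang 101.5 mm 5.64
[ 97  98  99  99 100 100  98  93  85  85  96 100 100 100  99  98  99 100
 100 100 101  99  97  99 100 100  99  99  99  98]
pin 261 [-0.029  -0.1351  0.121 ] r 0.0544 angle -0.563
orbit 4 [ 0.     0.277 -0.019]
orbit -4 [ 0.    -0.275  0.038]
[0.     0.0205 0.1976]
pin [ 0.5528 -0.0497  0.1215] shift units [-0.07 -0.03  0.04] tool z tilt deg 8.6 open 0.195 t 9.45 F [-0.9 -0.1  0.4]
```

Emit:
drive_tool(commands=[[[0, 0.28, -0.02, 0.5, 0, 0, 205], [0, 0.28, -0.02, 0.5, 0, 0, 205], [0, 0.28, -0.02, 0.5, 0, 0, 205], [0, 0.28, -0.02, 0.5, 0, 0, 205], [0, 0.28, -0.02, 0.5, 0, 0, 205], [0, 0, 0, 0, 0, 0, 205]]])

```text
time_s: 10.05
eef_pos: [0.6025, -0.0443, 0.2729]
eef_rot: [-0.071, 0.676, 0.73, -0.07]
wrist_force: [0.2, 0.6, 0.3]
opening: 0.2
```

```bash
python3 rr.py
```

```text
ctr [267.4 221.6] ang 131.7 mm 7.31
[ 98 100 101 101 101 101 101  99  98  95  88  81  88  98 100 100 101 102
 101 102 103 101  99 100 101 101 101 100 101 100]
pin 257 [-0.0114 -0.1352  0.1281] r 0.0543 angle -0.211
orbit 4 [ 0.     0.277 -0.018]
orbit -4 [ 0.    -0.275  0.037]
[0.     0.0198 0.198 ]
pin [ 0.5705 -0.0485  0.1288] shift units [-0.06 -0.04  0.05] tool z tilt deg -11.4 open 0.2 t 10.15 F [0.1 0.9 0.2]
```

Emit:
drive_tool(commands=[[[0, 0.28, -0.02, 0.5, 0, 0, 205], [0, 0.28, -0.02, 0.5, 0, 0, 205], [0, 0.28, -0.02, 0.5, 0, 0, 205], [0, 0.28, -0.02, 0.5, 0, 0, 205], [0, 0.28, -0.02, 0.5, 0, 0, 205], [0, 0, 0, 0, 0, 0, 205]]])

```text
time_s: 10.75
eef_pos: [0.6692, -0.0392, 0.2536]
eef_rot: [-0.188, 0.654, 0.706, -0.196]
wrist_force: [-0.8, -0.7, -0.3]
opening: 0.192
```

```bash
python3 rr.py
```

```text
ctr [267.4 221.6] ang 152.8 mm 8.49
[ 96  97  98  98  98  99  98  98  98  98  96  91  82  79  87  95  98  99
  99 100 100  99  97  99  99  99  99  99  99  98]
pin 256 [ 0.0085 -0.1351  0.1291] r 0.0547 angle 0.155
orbit 4 [ 0.     0.278 -0.017]
orbit -4 [ 0.    -0.277  0.037]
[0.     0.0192 0.1989]
pin [ 0.5905 -0.0471  0.1293] shift units [-0.06 -0.04  0.06] tool z tilt deg -31.4 open 0.198 t 10.85 F [-0.5  0.4 -0.3]
```

Emit:
drive_tool(commands=[[[0, 0.28, -0.02, 0.5, 0, 0, 205], [0, 0.28, -0.02, 0.5, 0, 0, 205], [0, 0.28, -0.02, 0.5, 0, 0, 205], [0, 0.28, -0.02, 0.5, 0, 0, 205], [0, 0, 0, 0, 0, 0, 205]]])

```text
time_s: 11.35
eef_pos: [0.7157, -0.0356, 0.2227]
eef_rot: [-0.277, 0.621, 0.672, -0.293]
wrist_force: [-0.1, -0.4, -0.8]
opening: 0.195
```

```bash
python3 rr.py
```

```text
ctr [267.4 221.6] ang 156.8 mm 8.71
[ 97  98  99  99  99  99  97  95  94  94  94  91  85  78  83  92  97  99
  99 101 101  99  97  99 100 100  99  99  99  98]
pin 250 [ 0.0234 -0.1348  0.1249] r 0.0551 angle 0.439
orbit 4 [ 0.     0.28  -0.017]
orbit -4 [ 0.    -0.278  0.036]
[0.     0.0191 0.2   ]
pin [ 0.6053 -0.0461  0.1248] shift units [-0.06 -0.03  0.08] tool z tilt deg -47.3 open 0.194 t 11.45 F [-0.7  1.   0.8]
```

Emit:
drive_tool(commands=[[[0, 0.28, -0.02, 0.5, 0, 0, 205], [0, 0.28, -0.02, 0.5, 0, 0, 205], [0, 0.28, -0.02, 0.5, 0, 0, 205], [0, 0.28, -0.02, 0.5, 0, 0, 205], [0, 0, 0, 0, 0, 0, 205]]])

```text
time_s: 11.95
eef_pos: [0.7518, -0.0325, 0.1799]
eef_rot: [-0.361, 0.577, 0.625, -0.384]
wrist_force: [1.0, -0.9, -1.9]
opening: 0.197
```

```bash
python3 rr.py
```

```text
ctr [267.4 221.6] ang 115.9 mm 6.44
[ 79  78  79  78  75  69  63  57  52  50  49  50  58  74  89  96  98  99
  99 101 101 100  97  98  97  94  90  85  81  79]
pin 275 [ 0.0368 -0.1351  0.1166] r 0.0555 angle 0.724
orbit 4 [ 0.     0.281 -0.017]
orbit -4 [ 0.    -0.279  0.037]
[0.     0.0193 0.201 ]
pin [ 0.6184 -0.0453  0.1162] shift units [-0.06 -0.02  0.1 ] tool z tilt deg -63.3 open 0.196 t 12.05 F [-1.1 -0.3  0.9]
```

The crank is at 0.72 rad and past the peak, but the gripper now hides the dial from the scene camera. I'll back the fork off and clear the view for a reading on this side.

Emit:
drive_tool(commands=[[[0, -0.06, 0, 0, 0, 0, 205], [0, 0, -0.3, 0, 0, 0, 205], [0, 0, -0.6, 0, 0, 0, 205], [0, 0, -0.5, 0, 0, 0, 205], [-0.7, 0, 0, 0, 0, 0, 205], [-0.4, 0, 0, 0, 0, 0, 205], [0, 0, 0, 0, 0, 0, 205]]])

```text
time_s: 12.75
eef_pos: [0.8085, -0.0863, 0.2189]
eef_rot: [-0.358, 0.58, 0.625, -0.381]
wrist_force: [-0.5, -0.1, 0.6]
opening: 0.196
```

```bash
sed -i "s/^s=cam('scene')/s=shot('vv.png',(225,300,175,240))/" rr.py; python3 rr.py; cp pics/vv.png pics/v5.png; python3 - <<'E'
import numpy as np
from scipy.optimize import least_squares
D=np.array([(-1.117,2.72),(-.987,3.42),(-.563,5.64),(-.211,7.31),(.155,8.49),(.439,8.71)])
f=lambda t:6*np.cos(t)+np.sqrt(484-36*np.sin(t)**2)
r=least_squares(lambda p:f(D[:,0]-p[0])+p[1]-D[:,1],[.4,-20]);print(r.x,r.fun.round(2))
E
```

```text
ctr [267.4 221.6] ang 149.3 mm 8.29
[102 103 104 104 104 105 104 103 103 103 101  95  87  87  96 101 104 105
 105 106 106 105 102 103 105 105 104 104 105 104]
pin 162 [ 0.036  -0.133   0.1155] r 0.0541 angle 0.726
orbit 4 [ 0.     0.37  -0.025]
orbit -4 [ 0.    -0.368  0.051]
[0.     0.0274 0.2646]
pin [ 0.6185 -0.0452  0.1161] shift units [1.03 0.14 1.37] tool z tilt deg -63.1 open 0.194 t 12.85 F [ 0.4 -0.3  0.4]
[  0.34023613 -19.35852569] [-0.22 -0.12  0.21  0.22  0.02 -0.11]
```

View pics/v5.png

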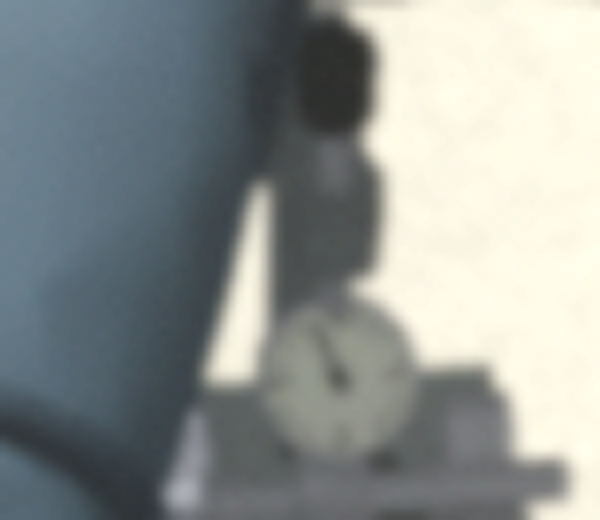

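The dial is clear in this picture: the needle points up-left, hub (340,378), tip about (318,322), which gives 149.3° at crank 0.726. The rising side gave 152.8° at 0.155, so by symmetry the peak is near 0.396 rad (156.8°). That also fits the readings at 0.439 and -0.211. I'll turn back to it.

Emit:
drive_tool(commands=[[[0.65, 0.14, 0, 0, 0, 0, 205], [0.4, 0, 0, 0, 0, 0, 205], [0, 0, 0.6, 0, 0, 0, 205], [0, 0, 0.5, 0, 0, 0, 205], [0, 0, 0.25, 0, 0, 0, 205], [0, -0.28, 0.04, -0.5, 0, 0, 205], [0, -0.28, 0.04, -0.5, 0, 0, 205], [0, -0.28, 0.04, -0.5, 0, 0, 205], [0, -0.28, 0.04, -0.5, 0, 0, 205], [0, 0, 0, 0, 0, 0, 205]]])

```text
time_s: 13.85
eef_pos: [0.7109, -0.0358, 0.2269]
eef_rot: [-0.272, 0.622, 0.674, -0.291]
wrist_force: [1.8, 0.7, 0.3]
opening: 0.195
```

```bash
python3 rr.py;python3 - <<'E'
import numpy as np
from scipy.optimize import least_squares
D=np.array([(-1.117,2.72),(-.987,3.42),(-.563,5.64),(-.211,7.31),(.155,8.49),(.439,8.71),(.726,8.29)])
f=lambda t:6*np.cos(t)+np.sqrt(484-36*np.sin(t)**2)
for n in (0,2,3):
  d=D[n:]
  for g in (0,1):
    r=least_squares(lambda p:(p[2] if g else 1)*f(d[:,0]-p[0])+p[1]-d[:,1],[.4,-20,1]);print(n,g,r.x,r.fun.round(2))
E
```

```text
ctr [267.4 221.6] ang 157.2 mm 8.73
[ 97  97  99  99  99 100  98  96  96  96  96  93  86  78  83  93  98  99
  99 101 101 100  97  98 100 100  99  99  99  98]
pin 261 [ 0.024  -0.1351  0.1246] r 0.0551 angle 0.45
orbit 4 [ 0.     0.276 -0.021]
orbit -4 [ 0.    -0.273  0.04 ]
[0.     0.0216 0.1967]
pin [ 0.6059 -0.0461  0.1245] shift units [-0.05  0.03  0.01] tool z tilt deg -47.2 open 0.198 t 13.95 F [ 0.1 -0.5  0.2]
0 0 [  0.35560212 -19.28563135   1.        ] [-0.24 -0.14  0.19  0.23  0.07 -0.02 -0.09]
0 1 [  0.42662937 -16.40162344   0.89504552] [-0.03 -0.02  0.08  0.03 -0.08 -0.05  0.07]
2 0 [  0.39516415 -19.29631874   1.        ] [-0.04  0.06 -0.   -0.01  0.  ]
2 1 [  0.40240294 -18.67401267   0.97741127] [-0.02  0.05 -0.02 -0.02  0.02]
3 0 [  0.4033457  -19.29972443   1.        ] [ 0.02 -0.02 -0.01  0.02]
3 1 [  0.39615568 -20.71654811   1.05129204] [ 0. -0.  0. -0.]
```

All fits near the peak give 0.395–0.403 rad. The crank is at 0.45, so 0.05 rad more.

Emit:
drive_tool(commands=[[[0, -0.1, 0.01, -0.18, 0, 0, 205], [0, -0.1, 0.01, -0.18, 0, 0, 205], [0, 0, 0, 0, 0, 0, 205]]])

```text
time_s: 14.25
eef_pos: [0.7033, -0.0378, 0.2297]
eef_rot: [-0.259, 0.629, 0.68, -0.275]
wrist_force: [1.0, 0.4, -0.2]
opening: 0.193
```

```bash
python3 rr.py
```

```text
ctr [267.4 221.6] ang 157.4 mm 8.74
[ 97  98  99  99 100 100  99  99  99  99  97  94  86  78  84  94  98  99
 100 101 101 100  97  99 100 100 100  99  99  99]
pin 272 [ 0.0241 -0.1351  0.1245] r 0.0551 angle 0.453
orbit 4 [ 0.     0.274 -0.02 ]
orbit -4 [ 0.    -0.272  0.039]
[0.     0.021  0.1955]
pin [ 0.606  -0.0461  0.1244] shift units [-0.03  0.07 -0.03] tool z tilt deg -44.4 open 0.195 t 14.35 F [ 0.6  0.2 -0.4]
```

Emit:
drive_tool(commands=[[[0, -0.07, 0.01, -0.12, 0, 0, 205], [0, 0, 0, 0, 0, 0, 205]]])

```text
time_s: 14.55
eef_pos: [0.7005, -0.0381, 0.2317]
eef_rot: [-0.253, 0.631, 0.682, -0.269]
wrist_force: [0.3, -0.3, -0.1]
opening: 0.196
```

```bash
python3 rr.py
```

```text
ctr [267.4 221.6] ang 157.4 mm 8.75
[ 97  98  99  99  99 100  99  98  99  99  97  94  86  78  83  93  98  99
 100 100 101  99  97  98 100 100 100  99  99  98]
pin 271 [ 0.0236 -0.1353  0.1248] r 0.0551 angle 0.443
orbit 4 [ 0.     0.274 -0.02 ]
orbit -4 [ 0.    -0.272  0.039]
[0.     0.0212 0.1955]
pin [ 0.6055 -0.0461  0.1247] shift units [-0.03  0.08 -0.04] tool z tilt deg -43.4 open 0.193 t 14.65 F [-0.1  0.1 -0.4]
```

Emit:
drive_tool(commands=[[[0, -0.09, 0.01, -0.16, 0, 0, 205], [0, -0.08, 0.01, -0.15, 0, 0, 205], [0, 0, 0, 0, 0, 0, 205]]])

```text
time_s: 14.95
eef_pos: [0.6934, -0.0386, 0.2375]
eef_rot: [-0.239, 0.636, 0.688, -0.254]
wrist_force: [0.0, -0.2, -0.5]
opening: 0.196
```

```bash
python3 rr.py
```

```text
ctr [267.4 221.6] ang 157.8 mm 8.77
[ 97  98  99  98  99  99  99  98  98  99  97  94  87  79  83  93  98  99
  99 100 101 100  97  98 100  99  99  99 100  98]
pin 265 [ 0.0209 -0.1351  0.1259] r 0.055 angle 0.39
orbit 4 [ 0.     0.274 -0.021]
orbit -4 [ 0.    -0.272  0.04 ]
[0.     0.0217 0.1959]
pin [ 0.6029 -0.0463  0.1259] shift units [-0.03  0.08 -0.03] tool z tilt deg -40.9 open 0.194 t 15.05 F [ 0.5  0.  -0.2]
```

The crank is at 0.39 rad and the gauge shows its highest reading (157.8°). I'll centre the fork on the pin and withdraw.

Emit:
drive_tool(commands=[[[0, 0.07, 0, 0, 0, 0, 205], [0, 0, 0, 0, 0, 0, 205], [0, 0, -0.3, 0, 0, 0, 205], [0, 0, -0.5, 0, 0, 0, 205], [0, 0, -0.6, 0, 0, 0, 205], [-0.6, 0, -0.4, 0, 0, 0, 205], [0, 0, 0, 0, 0, 0, 205]]])

```text
time_s: 15.75
eef_pos: [0.759, -0.0675, 0.3051]
eef_rot: [-0.237, 0.638, 0.687, -0.253]
wrist_force: [0.5, -1.2, 0.2]
opening: 0.201
```

```bash
python3 rr.py; python3 - <<'E'
from h import *
w=cam('wrist');s=cam('scene');a=w['pixels'];b=s['pixels'][150:310,170:360]
cv2.imwrite('pics/v6.png',np.hstack([cv2.resize(a,(400,300)),cv2.resize(b,(356,300))])[:,:,::-1])
E
```

```text
ctr [267.4 221.6] ang 158.0 mm 8.78
[ 99 100 102 102 103 103 103 102 104 104 101  97  90  82  86  95 100 102
 103 103 103 102 100 101 102 103 102 101 102 101]
pin 126 [ 0.0199 -0.1333  0.1253] r 0.0541 angle 0.377
orbit 4 [ 0.     0.399 -0.01 ]
orbit -4 [ 0.    -0.397  0.038]
[0.     0.0174 0.2853]
pin [ 0.6022 -0.0464  0.1261] shift units [ 0.58 -0.02  1.77] tool z tilt deg -40.9 open 0.193 t 15.85 F [-0.8 -0.1  0.2]
```

View pics/v6.png

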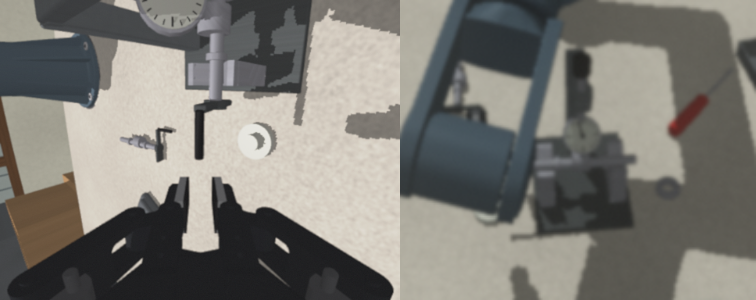

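The wrist view shows the fork clear of the pin (200,135) and the shaft seated in its V-block. The scene view shows the fixture and the neighbouring things undisturbed. The gauge holds at 158°, so I'm handing in.

```bash
python3 -c "
from bench import ctrl
print(ctrl.hand_in())"
```

```text
the job is handed in; nothing more can be done
None
```

The job is handed in at about 16 s on the clock. The gauge is lowered onto the cam, and the shaft is left with the cam's high point under the plunger, to within about 0.03 rad by my estimate.

- **Lowering:** I pushed the knob down with the closed fingertips. The needle read about 2.7 mm pressed in.
- **Turning:** I straddled the crank pin with a loose fork, not gripping it, and turned the crank from -1.12 rad to 0.73 rad, past the peak. Fits to the readings nearer the peak, on both sides of it, put the high point at 0.395–0.40 rad, so I turned back to about 0.39 rad.
- **Final check:** With the fork clear, the gauge held 8.78 mm, its highest reading, and the crank measured 0.38–0.39 rad. The shaft looked seated in the V-blocks and the nearby things undisturbed. Wrist forces at the end of each move stayed under about 8 N.

**Readings that disagreed:**
- The two lowest gauge readings lie about 0.4 mm off the cam model that fits the rest. The initial press could therefore have been nearer 2.3 mm than 2.7 mm.
- A fit to all the readings put the peak at 0.36 to 0.43 rad, depending on the scale. I relied on the fits near the peak.
- One reading past the peak was hidden by the gripper, so I moved the gripper aside and took it again.

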